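Change over the bottles on the rocking mixer

ROBOT

A 6-joint arm with a two-finger parallel gripper is mounted at the origin on the work surface. World frame = base frame: x ahead of the robot, y to its left, z up, the work surface at z = 0. Lengths are in m, angles in rad, forces in N, time in s.
With the tool pointing down it reaches from about 0.275 to 0.75 m from the base axis. Payload 10.2 kg.
Tool frame: the origin (TCP) lies midway between the tips of the shut fingers; the grasp point (between the pads) lies 19 mm behind it (env.hold_point_z is the distance from the TCP to the grasp point, in m); z points along the fingers, y is the line along which they close (so a half turn about z gives the same grasp; the last joint's range is limited). The gripper opens to 85 mm and grips with 20 to 120 N. Pads are 22 mm wide; open, the fingers measure 114 mm over their backs; the gripper's body (76 mm by 85 mm) begins 54 mm behind the grasp point. The pads swing forward as they close: fully open they stand 13 mm farther back than shut.
Start: joints at [-1.444, 0.313, 1.498, -0, 1.331, -0.223], TCP at [0.18, -0.493, 0.198] pointing down, gripper open.
Joint ranges: [-2.94, 2.94], [-0.97, 2.17], [0.19, 2.56], [-1.23, 4.37], [0.02, 3.11], [-2.88, 2.88]. Speed limits (rad/s): [2.39, 2.39, 3.01, 3.14, 3.14, 3.14].

INTERFACE

Orientations are given as a unit quaternion [x, y, z, w].
In Python, from bench import env, kinematics, monitor, eyes, job gives the robot as it stands. The module is installed in compiled form; this text tells all that it offers. Calls block until the motion is done:
- env.reach(position, orientation): joint-space move of the TCP to a pose.
- env.movel(position, velocity=0.15, frame=None, guard=None): straight line of the TCP; frame=None keeps the orientation; velocity is the mean speed in m/s. With guard (N) it stops when the force on the tool has changed by that much, and returns True; else False.
- env.set_joints(angles): joint-space move.
- env.release() and env.close_gripper(effort=None): open the fingers fully, or close them until they stop; effort is the grip in N (None keeps the last).
- env.hold(seconds).
- kinematics.ik(position, orientation): joint angles nearest the present ones, or None.
- monitor.sense(): the state.
- eyes.grab_frame(name): name is "side" or "top" or "wrist"; returns a dict with "frame" (400x640x3 uint8, red, green, blue), "mtx" (3x3 intrinsics, pixels), "view" (4x4, takes a point from world to camera coordinates). Camera axes: x right, y down, z forward; pixel columns grow to the right and rows downward; lengths in m; the calibration is good to about 2 mm. A picture is of the moment at which its call begins. There is no depth.
A pose or a line that the arm cannot do raises env.MotionError and nothing moves.
- job.hand_in(): hands the job in; it is judged then, once.
The state is a dict: "clock": time; "joints": joint angles; "qvel": joint speeds; "joint_efforts": joint torques, N m; "position": TCP position; "ee_rot": TCP orientation; "contact_force": force on the tool from outside, world axes, zero at the start; "ft_torque": the same for the moment, N m; "finger_gap": opening from 0.0 (shut) to 1.0 (fully open); "gripper_force": force on a finger pad.
Only numpy, scipy, OpenCV 4.12 (cv2) and the standard library are available. Lean on these libraries where they do the work, as an engineer would, in place of code of your own. Each camera call takes 0.05 s, during which the arm holds its last target. There are 200 camera calls.

TASK

Change over the batch on the rocking mixer: switch it off at the red handle, move the red-capped bottles from its tray to the blue bench cradle, lay every blue-capped bottle in the tray's V-notches, one to a place, with the caps to the mixer's front, and then switch the mixer on again. Handle the bottles only while the mixer is off, see that each one ends up lying level and cradled across both rails near the middle of its white body, and leave the other things on the bench alone.

Things in the scene. Friction and masses are not known exactly. Their poses are not given: they have to be found in the camera images.
- mixer: rocking mixer, fixed; it tips its tray at intervals, still in between. Origin on the bench under the tray's centre, -x its front, +y its left. Cream housing 240 (x) by 360 (y) mm, 70 high, console at y -181 to -296, 95 high. Tray plate 170 by 350 mm, top at z 88, with two notched grey rails along y, 8 mm thick, at x -30 and +30, teeth up to z 124: fingers fit between the rails
- mixer_front (a point): middle of the mixer's front face (120 mm to -x of its origin, 50 mm up)
- isolator (a joint): red rotary handle on the yellow plate of the console, turning about the vertical: 1.57 = on (bar along the mixer's x, white mark away from its front), 0 = off (bar along its y, white mark to its left); on to off is counter-clockwise from above. A sprung detent snaps it to the nearer end from its middle (0.79 rad); about 0.1 N m turns it
- isolator_grip (a point): on the handle's axis at mid-bar, 35 mm to the front and 238.5 mm to the right of the mixer's origin, 128 mm up. The bar is 66 mm long, 16 thick, 30 high, from 18 mm below to 12 mm above this point, on a disc of 26 mm radius. The point turns with it: its x axis runs along the bar, +x at the white mark
- cradle: blue bench cradle for two finished bottles, fixed. Base 110 mm (x) by 185 mm (y), 10 mm thick; two notched rails like the mixer's, at x -30 and +30 mm, teeth up to z 46 mm. Origin on the bench under its centre
- notch1 (a point): place 1 of 4 in the mixer's tray, from its left: the point where the origin of a cradled bottle comes to lie, midway between the rails, 125 mm up; x along the bottle, away from the mixer's front. V-notches of 90 degrees, 26 mm deep, 80 mm apart
- notch2 (a point): place 2 of 4 in the mixer's tray, from its left: the point where the origin of a cradled bottle comes to lie, midway between the rails, 125 mm up; x along the bottle, away from the mixer's front. V-notches of 90 degrees, 26 mm deep, 80 mm apart
- notch3 (a point): place 3 of 4 in the mixer's tray, from its left: the point where the origin of a cradled bottle comes to lie, midway between the rails, 125 mm up; x along the bottle, away from the mixer's front. V-notches of 90 degrees, 26 mm deep, 80 mm apart
- notch4 (a point): place 4 of 4 in the mixer's tray, from its left: the point where the origin of a cradled bottle comes to lie, midway between the rails, 125 mm up; x along the bottle, away from the mixer's front. V-notches of 90 degrees, 26 mm deep, 80 mm apart
- cradle_notch1 (a point): place 1 of 2 in the cradle, likewise, 47 mm above the bench; x along the bottle, either way round. V-notches as in the mixer
- cradle_notch2 (a point): place 2 of 2 in the cradle, likewise, 47 mm above the bench; x along the bottle, either way round. V-notches as in the mixer
- blue1: blue-capped centrifuge bottle, a cylinder 38 mm in diameter, 118 mm long, 160 g: white body 94 mm long, a blue eight-sided cap 24 mm long. Origin on its axis at the middle of the white body; x axis along the bottle, cap at the -x end, base at x +47 mm. It lies at the start on the pale blue bench pad, 3 mm thick, its cap more or less towards the robot. Absent in some starts
- blue2: blue-capped centrifuge bottle, a cylinder 38 mm in diameter, 118 mm long, 160 g: white body 94 mm long, a blue eight-sided cap 24 mm long. Origin on its axis at the middle of the white body; x axis along the bottle, cap at the -x end, base at x +47 mm. It lies at the start on the pale blue bench pad, 3 mm thick, its cap more or less towards the robot. Absent in some starts
- blue3: blue-capped centrifuge bottle, a cylinder 38 mm in diameter, 118 mm long, 160 g: white body 94 mm long, a blue eight-sided cap 24 mm long. Origin on its axis at the middle of the white body; x axis along the bottle, cap at the -x end, base at x +47 mm. It lies at the start on the pale blue bench pad, 3 mm thick, its cap more or less towards the robot. Absent in some starts
- blue4: blue-capped centrifuge bottle, a cylinder 38 mm in diameter, 118 mm long, 160 g: white body 94 mm long, a blue eight-sided cap 24 mm long. Origin on its axis at the middle of the white body; x axis along the bottle, cap at the -x end, base at x +47 mm. It lies at the start on the pale blue bench pad, 3 mm thick, its cap more or less towards the robot. Absent in some starts
- red1: red-capped centrifuge bottle, a cylinder 38 mm in diameter, 118 mm long, 160 g: white body 94 mm long, a red eight-sided cap 24 mm long. Origin on its axis at the middle of the white body; x axis along the bottle, cap at the -x end, base at x +47 mm. It lies in one of the mixer's notches at the start. Absent in some starts
- red2: red-capped centrifuge bottle, a cylinder 38 mm in diameter, 118 mm long, 160 g: white body 94 mm long, a red eight-sided cap 24 mm long. Origin on its axis at the middle of the white body; x axis along the bottle, cap at the -x end, base at x +47 mm. It lies in one of the mixer's notches at the start. Absent in some starts
- red3: red-capped centrifuge bottle, a cylinder 38 mm in diameter, 118 mm long, 160 g: white body 94 mm long, a red eight-sided cap 24 mm long. Origin on its axis at the middle of the white body; x axis along the bottle, cap at the -x end, base at x +47 mm. It lies in one of the mixer's notches at the start. Absent in some starts
- red4: red-capped centrifuge bottle, a cylinder 38 mm in diameter, 118 mm long, 160 g: white body 94 mm long, a red eight-sided cap 24 mm long. Origin on its axis at the middle of the white body; x axis along the bottle, cap at the -x end, base at x +47 mm. It lies in one of the mixer's notches at the start. Absent in some starts
- notebook: bystander: small white notebook, 105 by 148 by 12 mm
- marker: bystander: white marker pen with a red cap, 135 mm long, 18 mm thick
- washbottle: bystander: white wash bottle with a red top and a bent spout, 66 mm in diameter, 185 mm tall
- jar: bystander: amber jar with a white lid, 72 mm in diameter, 90 mm tall
- timer: bystander: white bench timer, 70 by 70 by 28 mm
Not all that is in view belongs to the job. What is shaped like the red3 but black is not meant.

How it is judged:
On the way, in this order (a step that is already met when the one before it is completed fails the run):
1. the mixer is switched off (value of joint isolator below 0.15 rad), for 0.2 s.
2. with the mixer off, every red-capped bottle lies in the cradle and every blue-capped one in the mixer's notches, caps to the front ((distance between blue1 and notch1 below 0.014 m or distance between blue1 and notch2 below 0.014 m or distance between blue1 and notch3 below 0.014 m or distance between blue1 and notch4 below 0.014 m) and angle between the x axis of each of blue1, blue2, blue3, blue4 and the x axis of mixer, either way round below 0.06 rad and z of blue1 in the frame of notch1 between -0.004 and 0.003 m and x of mixer_front in the frame of blue1 below 0 m and (distance between blue2 and notch1 below 0.014 m or distance between blue2 and notch2 below 0.014 m or distance between blue2 and notch3 below 0.014 m or distance between blue2 and notch4 below 0.014 m) and z of blue2 in the frame of notch1 between -0.004 and 0.003 m and x of mixer_front in the frame of blue2 below 0 m and (distance between blue3 and notch1 below 0.014 m or distance between blue3 and notch2 below 0.014 m or distance between blue3 and notch3 below 0.014 m or distance between blue3 and notch4 below 0.014 m) and z of blue3 in the frame of notch1 between -0.004 and 0.003 m and x of mixer_front in the frame of blue3 below 0 m and (distance between blue4 and notch1 below 0.014 m or distance between blue4 and notch2 below 0.014 m or distance between blue4 and notch3 below 0.014 m or distance between blue4 and notch4 below 0.014 m) and z of blue4 in the frame of notch1 between -0.004 and 0.003 m and x of mixer_front in the frame of blue4 below 0 m and (distance between red1 and cradle_notch1 below 0.014 m or distance between red1 and cradle_notch2 below 0.014 m) and angle between the x axis of each of red1, red2, red3, red4 and the x axis of cradle, either way round below 0.06 rad and z of red1 in the frame of cradle_notch1 between -0.004 and 0.003 m and (distance between red2 and cradle_notch1 below 0.014 m or distance between red2 and cradle_notch2 below 0.014 m) and z of red2 in the frame of cradle_notch1 between -0.004 and 0.003 m and (distance between red3 and cradle_notch1 below 0.014 m or distance between red3 and cradle_notch2 below 0.014 m) and z of red3 in the frame of cradle_notch1 between -0.004 and 0.003 m and (distance between red4 and cradle_notch1 below 0.014 m or distance between red4 and cradle_notch2 below 0.014 m) and z of red4 in the frame of cradle_notch1 between -0.004 and 0.003 m and value of joint isolator below 0.15 rad), for 0.3 s.
At the end, for the whole second after the job is handed in: Handle on (over 1.42 rad); each blue-capped bottle in a tray place, cap to the mixer's front, each red-capped one in a cradle place: origin within 14 mm of the place and 3 mm above to 4 mm below its height, axis within 0.06 rad of the place's x; all at rest ((distance between blue1 and notch1 below 0.014 m or distance between blue1 and notch2 below 0.014 m or distance between blue1 and notch3 below 0.014 m or distance between blue1 and notch4 below 0.014 m) and angle between the x axis of each of blue1, blue2, blue3, blue4 and the x axis of mixer, either way round below 0.06 rad and z of blue1 in the frame of notch1 between -0.004 and 0.003 m and x of mixer_front in the frame of blue1 below 0 m and (distance between blue2 and notch1 below 0.014 m or distance between blue2 and notch2 below 0.014 m or distance between blue2 and notch3 below 0.014 m or distance between blue2 and notch4 below 0.014 m) and z of blue2 in the frame of notch1 between -0.004 and 0.003 m and x of mixer_front in the frame of blue2 below 0 m and (distance between blue3 and notch1 below 0.014 m or distance between blue3 and notch2 below 0.014 m or distance between blue3 and notch3 below 0.014 m or distance between blue3 and notch4 below 0.014 m) and z of blue3 in the frame of notch1 between -0.004 and 0.003 m and x of mixer_front in the frame of blue3 below 0 m and (distance between blue4 and notch1 below 0.014 m or distance between blue4 and notch2 below 0.014 m or distance between blue4 and notch3 below 0.014 m or distance between blue4 and notch4 below 0.014 m) and z of blue4 in the frame of notch1 between -0.004 and 0.003 m and x of mixer_front in the frame of blue4 below 0 m and (distance between red1 and cradle_notch1 below 0.014 m or distance between red1 and cradle_notch2 below 0.014 m) and angle between the x axis of each of red1, red2, red3, red4 and the x axis of cradle, either way round below 0.06 rad and z of red1 in the frame of cradle_notch1 between -0.004 and 0.003 m and (distance between red2 and cradle_notch1 below 0.014 m or distance between red2 and cradle_notch2 below 0.014 m) and z of red2 in the frame of cradle_notch1 between -0.004 and 0.003 m and (distance between red3 and cradle_notch1 below 0.014 m or distance between red3 and cradle_notch2 below 0.014 m) and z of red3 in the frame of cradle_notch1 between -0.004 and 0.003 m and (distance between red4 and cradle_notch1 below 0.014 m or distance between red4 and cradle_notch2 below 0.014 m) and z of red4 in the frame of cradle_notch1 between -0.004 and 0.003 m and linear speed of each of blue1, blue2, blue3, blue4, red1, red2, red3, red4 below 0.02 m/s and value of joint isolator above 1.42 rad); the robot touches nothing.
It fails at once if a bottle is handled while the mixer is switched on ((contact force between the fingers and blue1 above 1 N or contact force between the fingers and blue2 above 1 N or contact force between the fingers and blue3 above 1 N or contact force between the fingers and blue4 above 1 N or contact force between the fingers and red1 above 1 N or contact force between the fingers and red2 above 1 N or contact force between the fingers and red3 above 1 N or contact force between the fingers and red4 above 1 N) and value of joint isolator above 0.9 rad).
It fails at once if another thing on the bench is shoved more than 40 mm or knocked over (distance of any of notebook, marker, washbottle, jar, timer from where it was at the start of the episode above 0.04 m or angle between any of washbottle, jar's own z axis and vertical above 0.5 rad).
Of blue1, blue2, blue3, blue4 only 3 to 4 are there at a start; the rules pass over those that are not, and their reading is None.
Of red1, red2, red3, red4 only 1 to 2 are there at a start; the rules pass over those that are not, and their reading is None.
At some moment in a run one of blue1, blue2, blue3, blue4, red1, red2, red3, red4 may be knocked a few centimetres aside while the robot is not near it.
Once in a run the grip may slacken for a moment while it holds something.
It also fails if it takes over 210 s, if anything falls off the work surface, if the arm or the gripper's body presses on something with over 40 N, if the wrist force passes 120 N, or if a joint passes its speed limit or range.

## Working session

There is one attempt and no reset: what is moved stays moved. The work goes in short steps, each a Python script; the robot and the scene stay as the last script left them, time stands still between calls to the robot, and variables do not carry over. Pictures are saved under pics/ and viewed, at most 17 in all, crops included, and the job is handed in when it is done.

```bash
mkdir -p pics; python3 - <<'E'
from bench import env, kinematics, monitor, eyes, job
import cv2, numpy as np
for n in ("top","side"):
    f=eyes.grab_frame(n); cv2.imwrite(f"pics/{n}0.png",f["frame"][:,:,::-1])
    np.savez(f"pics/{n}0.npz",**f)
    print(n,f["mtx"].round(1).tolist(),f["view"].round(3).tolist())
s=monitor.sense();print(s["clock"],s["position"],s["ee_rot"],env.hold_point_z)
E
```

```text
top [[414.3, 0.0, 326.7], [0.0, 414.3, 199.1], [0.0, 0.0, 1.0]] [[0.015, -1.0, 0.014, 0.009], [-0.989, -0.017, -0.15, 0.517], [0.15, -0.011, -0.989, 1.166], [0.0, 0.0, 0.0, 1.0]]
side [[515.7, 0.0, 303.4], [0.0, 515.7, 201.3], [0.0, 0.0, 1.0]] [[-0.988, -0.156, 0.004, 0.513], [-0.109, 0.673, -0.731, 0.131], [0.111, -0.723, -0.682, 1.892], [0.0, 0.0, 0.0, 1.0]]
0.1 [ 0.17988952 -0.49293065  0.19759068] [ 9.84742055e-01  1.74019375e-01  4.58184222e-05 -5.83845720e-04] 0.0187
```

View pics/top0.png

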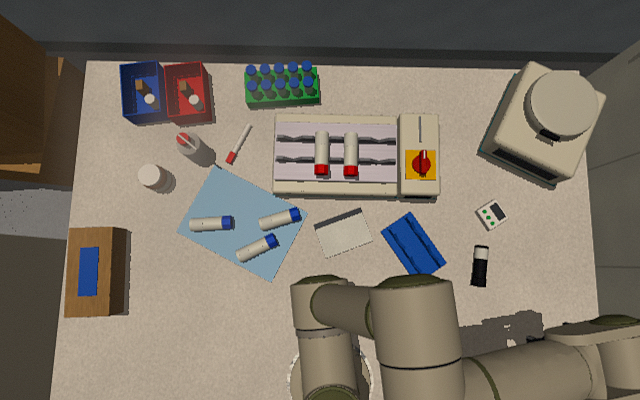

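View pics/side0.png

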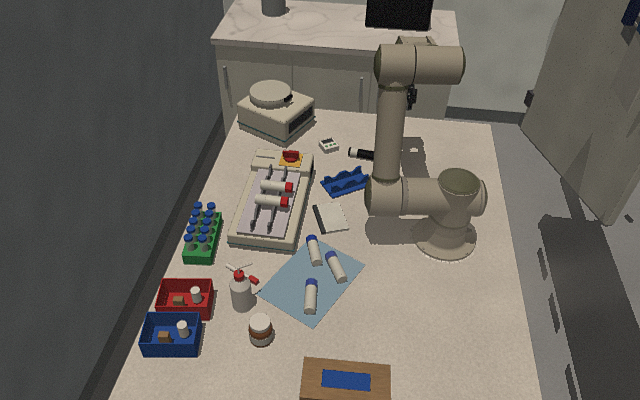

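Possible targets: reds are the mixer bottles at (321,155) and (350,155). Not meant: marker (238,143), wash bottle (190,148), black bottle (480,265) and the red bin. Blues are the pad bottles at (212,223), (280,219) and (258,247). Not meant: vial rack (283,85), blue bin, and box (88,270).

```bash
cat > h.py <<'E'
from bench import env, kinematics, monitor, eyes, job
import cv2, numpy as np
def ray(f,uv,z):
    uv=np.atleast_2d(uv).astype(float); V=f["view"]; R=V[:3,:3]; c=-R.T@V[:3,3]
    d=(np.c_[uv,np.ones(len(uv))]@np.linalg.inv(f["mtx"]).T)@R
    return (c+d*((z-c[2])/d[:,2])[:,None])
def hsv(f): return cv2.cvtColor(np.ascontiguousarray(f["frame"]),cv2.COLOR_RGB2HSV)
def rng(h,lo,hi): return cv2.inRange(h,np.array(lo),np.array(hi))
def red(h): return rng(h,(0,150,70),(6,255,255))|rng(h,(172,150,70),(180,255,255))
def comps(m,amin):
    n,l,s,c=cv2.connectedComponentsWithStats(m)
    return [((l==i).astype(np.uint8),s[i],c[i]) for i in range(1,n) if s[i,4]>=amin]
def white(h): return rng(h,(0,0,150),(180,45,255))
def bottle(f,cap,z,wm):
    """cap centroid px -> bottle origin, x-axis yaw (cap -> base)"""
    pts=np.argwhere(wm>0)[:,::-1]
    P=ray(f,pts,z)[:,:2]; c=ray(f,cap,z)[0,:2]
    P=P[np.linalg.norm(P-c,axis=1)<.112]
    m=P.mean(0); d=m-c
    for _ in range(4):
        d/=np.linalg.norm(d); n=np.array([-d[1],d[0]]); Q=P-c
        P2=P[(abs(Q@n)<.024)&(Q@d>0)&(Q@d<.112)]; m=P2.mean(0); d=m-c
    return m,np.arctan2(d[1],d[0]),np.linalg.norm(d),len(P2)
def quat(y): return np.array([np.cos(y/2),np.sin(y/2),0,0])
E
python3 - <<'E'
from h import *
f=dict(np.load("pics/top0.npz")); h=hsv(f)
# red things & blue caps
for m,s,c in comps(red(h),15): print("red",c.round(1),s[4])
for m,s,c in comps(rng(h,(105,150,50),(125,255,255)),20): print("blue",c.round(1),s[4])
for m,s,c in comps(rng(h,(18,150,120),(32,255,255)),40): print("yellow",c.round(1),s[4])
for p in [(212,223),(275,222),(321,145),(300,125),(310,190),(200,205),(226,223),(410,240),(335,235),(120,330),(290,140),(290,156)]: print(p,h[p[1],p[0]])
big=cv2.resize(f["frame"][90:300,170:470],None,fx=2.6,fy=2.6,interpolation=cv2.INTER_CUBIC)
cv2.imwrite("pics/crop0.png",big[:,:,::-1])
E
```

```text
red [191.   93.3] 649
red [181.1  63.6] 31
red [165.1  81.6] 42
red [184.2 135.2] 27
red [180.  140.1] 32
red [424.4 163.1] 141
red [230.1 156.9] 63
red [416.5 163.7] 95
red [321.  168.5] 119
red [350.6 170. ] 127
blue [306.2  65.3] 86
blue [131.7  81.3] 442
blue [278.7  66.8] 58
blue [292.4  66.3] 76
blue [250.3  69. ] 65
blue [264.5  66.6] 24
blue [307.6  81.2] 88
blue [281.3  81.5] 30
blue [293.6  81.9] 76
blue [140.2 103.2] 163
blue [294.5 213.7] 105
blue [412.8 245.9] 2111
blue [225.7 221.9] 97
blue [270.8 240.1] 109
blue [ 88.  271.2] 884
yellow [420.  165.3] 540
(212, 223) [ 22  39 196]
(275, 222) [ 21  42 171]
(321, 145) [ 21  42 198]
(300, 125) [  4  22 182]
(310, 190) [ 20  54 195]
(200, 205) [ 99  53 163]
(226, 223) [113 170 165]
(410, 240) [109 210 141]
(335, 235) [ 18  35 188]
(120, 330) [ 18  46 184]
(290, 140) [18 27 48]
(290, 156) [  4  22 193]
```

View pics/crop0.png

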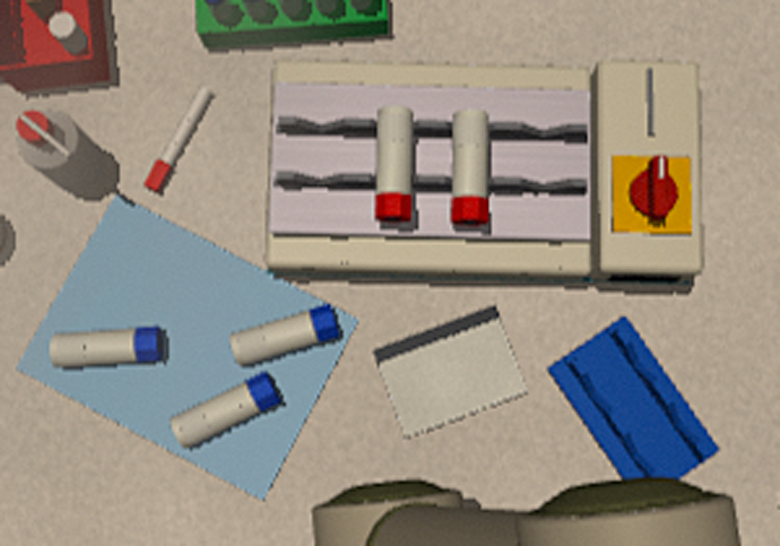

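The crop shows three blue-capped bottles on the pad and two red-capped ones in mixer places 2 and 3. The handle is on, with its white mark away from the front. The arm partly hides the cradle.

```bash
cat >> h.py <<'E'
def tray_pose(f,h):
    m=rng(h,(0,10,120),(12,36,255))|rng(h,(150,10,120),(180,36,255))
    k=np.zeros_like(m); k[95:190,255:405]=255
    m=cv2.morphologyEx(m&k,cv2.MORPH_OPEN,np.ones((3,3)))
    pts=np.argwhere(m>0)[:,::-1]; P=ray(f,pts,.088)[:,:2]
    r=cv2.minAreaRect((P*1000).astype(np.float32))
    a=np.radians(r[2]); w,l=r[1]
    if w>l: a-=np.pi/2; w,l=l,w
    a=(a+np.pi/2)%np.pi-np.pi/2
    return np.array(r[0])/1000,a,(w,l)
def blues(f,h):
    k=np.zeros(h.shape[:2],np.uint8); k[185:300,165:320]=255
    wm=rng(h,(10,0,120),(30,70,255))&k; out=[]
    for m,s,c in comps(rng(h,(105,150,50),(125,255,255))&k,40):
        if s[4]<250: out.append(bottle(f,c,.022,wm))
    return out
E
python3 - <<'E'
from h import *
f=dict(np.load("pics/top0.npz")); h=hsv(f)
p,a,wl=tray_pose(f,h); print("tray",p,a,wl)
R=np.array([[np.cos(a),-np.sin(a)],[np.sin(a),np.cos(a)]])
print("iso pred",p+R@[-.035,-.2385],"iso meas bar top",ray(f,(420.5,163.3),.13),"yellow",ray(f,(420,165.3),.1))
for b in blues(f,h): print("blue",b)
k=np.zeros(h.shape[:2],np.uint8);k[120:185,305:365]=255
wm=rng(h,(14,0,120),(30,70,255))&k
for c in [(321,168.5),(350.6,170)]:
    b=bottle(f,c,.125,wm); print("red",b,"in mixer",R.T@(b[0]-p))
for q in [(0,.12),(0,-.12),(0,.04)]: print("notch",p+R@q)
for m,s,c in comps(rng(h,(105,150,50),(125,255,255)),1500):
    pts=np.argwhere(m>0)[:,::-1];print("cradle",cv2.minAreaRect((ray(f,pts,.01)[:,:2]*1000).astype(np.float32)))
q=p+R@[-.035,-.2385]
for y in (a,a+1.6): print(kinematics.ik([*q,.114],quat(y)))
E
```

```text
tray [ 0.64645697 -0.00413504] -0.005416869657221213 (168.1611785888672, 346.7846984863281)
iso pred [ 0.61016557 -0.24244195] iso meas bar top [[ 0.6058013  -0.23625942  0.13      ]] yellow [[ 0.60739738 -0.24202639  0.1       ]]
blue (array([0.42870586, 0.06342477]), np.float64(-2.3322669303243666), np.float64(0.06550860882743512), 334)
blue (array([0.39176394, 0.35548688]), np.float64(2.45482043054505), np.float64(0.07106246297965253), 177)
blue (array([0.35521916, 0.10449068]), np.float64(-2.0789022136176776), np.float64(0.08342073443838313), 316)
red (array([0.63260938, 0.01634546]), np.float64(-0.3929465607416532), np.float64(0.048902184688293555), 177) in mixer [-0.01395832  0.02040519]
red (array([ 0.62756349, -0.03002978]), np.float64(0.35205795900598136), np.float64(0.04563130987523306), 183) in mixer [-0.01875293 -0.0259967 ]
notch [0.64710699 0.1158632 ]
notch [ 0.64580695 -0.12413328]
notch [0.64667364 0.03586437]
cradle ((383.2053527832031, -238.99130249023438), (182.17994689941406, 107.63773345947266), 34.51371383666992)
[-5.56282557e-01  6.71411631e-01  1.16622435e+00 -4.44089210e-16
  1.30395667e+00  1.01993064e+00]
[-5.56282557e-01  6.71411631e-01  1.16622435e+00 -4.44089210e-16
  1.30395667e+00 -5.80069361e-01]
```

```bash
cat >> h.py <<'E'
def axis(f,m,cap,z):
    """white-body mask + cap px -> origin, yaw(cap->base), dims. Origin = centre of body+cap rect shifted 12 mm to base"""
    P=ray(f,np.argwhere(m>0)[:,::-1],z)[:,:2]; c=ray(f,cap,z)[0,:2]
    (cx,cy),wh,_=r=cv2.minAreaRect((P*1000).astype(np.float32))
    box=cv2.boxPoints(r)/1000; e=[box[1]-box[0],box[2]-box[1]]; d=max(e,key=np.linalg.norm)
    d=d/np.linalg.norm(d); o=np.array([cx,cy])/1000
    if d@(o-c)<0: d=-d
    return o+.012*d,np.arctan2(d[1],d[0]),np.round(sorted(wh),0)
def blues(f,h,roi=(185,300,165,320)):
    k=np.zeros(h.shape[:2],np.uint8); k[roi[0]:roi[1],roi[2]:roi[3]]=255
    pad=rng(h,(88,25,60),(104,140,255))&k
    hull=np.zeros_like(k); cv2.fillConvexPoly(hull,cv2.convexHull(np.argwhere(cv2.morphologyEx(pad,cv2.MORPH_OPEN,np.ones((3,3)))>0)[:,::-1].astype(np.int32)),255)
    cm=rng(h,(105,150,50),(125,255,255))&k
    wm=rng(h,(10,0,110),(32,90,255))&hull
    out=[]
    for m,s,c in comps(cm,40):
        if s[4]>250: continue
        for b,t,_ in comps(cv2.morphologyEx(wm,cv2.MORPH_OPEN,np.ones((3,3))),100):
            if (cv2.dilate(b,np.ones((5,5)))&m).any():
                out.append((*axis(f,b|m,c,.022),t[4],c.round()))
    return out
def reds(f,h,p,k0=(120,185,290,390),z=.125):
    k=np.zeros(h.shape[:2],np.uint8); k[k0[0]:k0[1],k0[2]:k0[3]]=255
    wm=rng(h,(14,20,110),(32,90,255))&k; out=[]
    for m,s,c in comps(red(h)&k,40):
        for b,t,_ in comps(cv2.morphologyEx(wm,cv2.MORPH_OPEN,np.ones((5,5))),100):
            if (cv2.dilate(b,np.ones((5,5)))&m).any(): out.append((*axis(f,b|m,c,z),t[4]))
    return out
E
python3 - <<'E'
from h import *
f=dict(np.load("pics/top0.npz")); h=hsv(f)
p,a,wl=tray_pose(f,h)
for b in blues(f,h): print("blue",b)
for b in reds(f,h,p): print("red",b,b[0]-p)
E
```

```text
blue (array([0.45545284, 0.16751998]), np.float32(1.8827393), array([ 38., 120.]), np.int32(369), array([294., 214.]))
blue (array([0.44274814, 0.36941198]), np.float32(1.6308626), array([ 36., 119.]), np.int32(374), array([226., 222.]))
blue (array([0.36804171, 0.23027931]), np.float32(2.0548272), array([ 37., 120.]), np.int32(378), array([271., 240.]))
red (array([0.64487856, 0.03615675]), np.float32(0.015168843), array([ 33., 121.]), np.int32(412)) [-0.00157841  0.04029179]
red (array([ 0.64367944, -0.04499065]), np.float32(0.00901149), array([ 36., 121.]), np.int32(417)) [-0.00277753 -0.04085561]
```

```bash
cat >> h.py <<'E'
ISO=np.array([.608,-.241]); A=-.005; T0=np.array([.6455,-.0045])
def st(msg):
    s=monitor.sense(); print(msg,"t%.1f"%s["clock"],"gap %.2f gf %.1f"%(s["finger_gap"],np.max(s["gripper_force"])),np.round(s["position"],3),np.round(s["contact_force"],1))
    return s
def turn(y0,y1):
    env.reach([*ISO,.20],quat(y0)); env.movel([*ISO,.114],.12,guard=15); env.close_gripper(25); st("grip")
    n=4
    for y in np.linspace(y0,y1,n+1)[1:]: env.reach([*ISO,.114],quat(y))
    st("turned"); env.release(); env.movel([*ISO,.22],.25)
def pos(n): # tray place 1..4
    R=np.array([[np.cos(A),-np.sin(A)],[np.sin(A),np.cos(A)]]); return T0+R@[0,(.12,.04,-.04,-.12)[n-1]]
E
python3 - <<'E'
from h import *
env.release()
turn(A,A+1.62)
f=eyes.grab_frame("top"); np.savez("pics/top1.npz",**f); cv2.imwrite("pics/top1.png",f["frame"][:,:,::-1])
st("off")
h=hsv(f)
for m,s,c in comps(rng(h,(105,150,50),(125,255,255)),1500):
    pts=np.argwhere(m>0)[:,::-1];print("cradle",c,cv2.minAreaRect((ray(f,pts,.01)[:,:2]*1000).astype(np.float32)))
E
```

```text
grip t3.8 gap 0.00 gf 0.0 [ 0.608 -0.241  0.114] [-0.4  0.  -0. ]
turned t5.7 gap -0.00 gf 0.0 [ 0.608 -0.241  0.114] [0.2 0.3 0.1]
off t7.1 gap 1.00 gf 0.0 [ 0.608 -0.241  0.219] [ 0.1 -0.4  0.7]
```

View pics/top1.png

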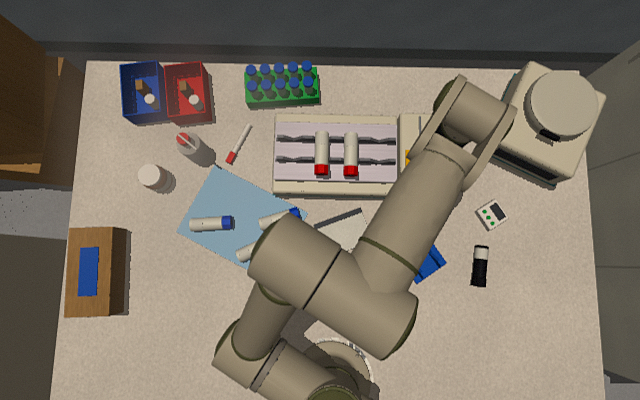

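The fingers shut on nothing at the handle. I'll take a wrist view to see why.

```bash
python3 - <<'E'
from h import *
f=eyes.grab_frame("wrist"); np.savez("pics/w1.npz",**f); 
im=f["frame"][:,:,::-1].copy()
def proj(P): 
    q=f["view"][:3,:3]@np.array(P)+f["view"][:3,3]; q=f["mtx"]@q; return q[:2]/q[2]
print(proj([*ISO,.14]), -f["view"][:3,:3].T@f["view"][:3,3]); s=monitor.sense(); print(s["ee_rot"],s["position"],s["joints"])
cv2.circle(im,tuple(int(v) for v in proj([*ISO,.14])),4,(255,0,255),1)
cv2.imwrite("pics/w1.png",im)
E
```

```text
[320.07203306 196.05355818] [ 0.60392915 -0.16493033  0.39379058]
[ 6.91323318e-01  7.22544285e-01 -2.69599921e-04 -1.32412580e-03] [ 0.60753881 -0.2407274   0.21850876] [-5.56182837e-01  6.01586716e-01  1.01243021e+00  1.69766719e-05
  1.53027826e+00 -6.00340290e-01]
```

View pics/w1.png

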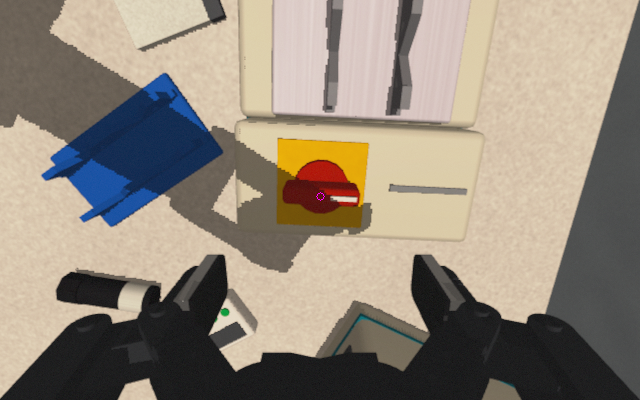

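```bash
python3 - <<'E'
from h import *
f=dict(np.load("pics/w1.npz"))
def proj(f,P): 
    q=f["view"][:3,:3]@np.array(P)+f["view"][:3,3]; q=f["mtx"]@q; return (q[:2]/q[2]).round(1)
P=np.array([*ISO,.2185])
print(proj(f,P),[proj(f,P+[dx,0,.013]) for dx in(-.0425,.0425)],f["view"].round(3).tolist())
for m,s,c in comps(red(hsv(f)),50): print(c,s)
env.reach([*ISO,.20],quat(A)); env.movel([*ISO,.114],.12,guard=15); st("down")
g=eyes.grab_frame("wrist"); env.close_gripper(25); st("closed"); g2=eyes.grab_frame("wrist")
cv2.imwrite("pics/w2.png",cv2.resize(np.hstack([g["frame"],g2["frame"]])[:,:,::-1],None,fx=.62,fy=.62))
E
```

```text
[320.4 233.7] [array([244.5, 239.9]), array([396. , 246.1])] [[0.999, 0.044, -0.001, -0.596], [0.042, -0.955, 0.294, -0.299], [0.012, -0.294, -0.956, 0.321], [0.0, 0.0, 0.0, 1.0]]
[319.24893699 187.08581368] [ 283  160   76   53 2587]
down t9.4 gap 1.00 gf 0.0 [ 0.608 -0.241  0.115] [-0.1 -0.5 -0.3]
closed t10.2 gap 0.00 gf 0.0 [ 0.608 -0.241  0.114] [-0.1 -0.2  0. ]
```

View pics/w2.png

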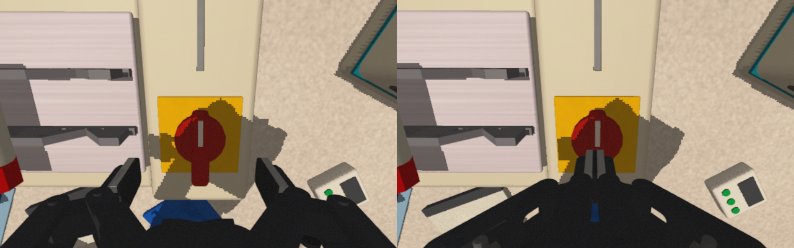

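```bash
cat >> h.py <<'E'
def tri(obs):
    A_=[];b_=[]
    for f,uv in obs:
        M=f["mtx"]@f["view"][:3]
        for i in (0,1): r=uv[i]*M[2]-M[i]; A_.append(r[:3]/np.linalg.norm(r[:3])); b_.append(-r[3]/np.linalg.norm(r[:3]))
    x,*_=np.linalg.lstsq(np.array(A_),np.array(b_),rcond=None); return x,np.array(A_)@x-b_
E
python3 - <<'E'
from h import *
env.release(); g=eyes.grab_frame("wrist"); np.savez("pics/w3.npz",**g)
t=dict(np.load("pics/top0.npz"))
c0=(np.array([655,222])/2.6+[170,90]); print("front end",tri([(t,c0),(g,(322.6,301))]))
c1=(np.array([658,166])/2.6+[170,90]); print("mark",tri([(t,c1),(g,(322.6,216))]))
a=g["frame"][150:330,220:430]; b=t["frame"][140:190,395:445]
cv2.imwrite("pics/c3.png",np.hstack([cv2.resize(a,(420,360)),cv2.resize(b,(360,360),interpolation=cv2.INTER_CUBIC)])[:,:,::-1])
E
```

```text
front end (array([ 0.57181492, -0.24082301,  0.13034292]), array([-0.00136669, -0.00032471,  0.00133571,  0.00041692]))
mark (array([ 0.62882111, -0.24141988,  0.14265943]), array([-0.0007229 , -0.0002592 ,  0.00070819,  0.00028065]))
```

View pics/c3.png

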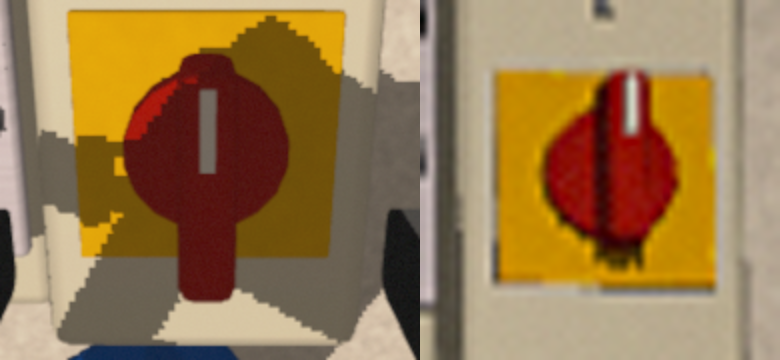

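```bash
python3 - <<'E'
from h import *
env.close_gripper(25); g=eyes.grab_frame("wrist"); s=eyes.grab_frame("side"); st("c")
P=monitor.sense()["position"]
q=s["mtx"]@(s["view"][:3,:3]@P+s["view"][:3,3]); u,v=(q[:2]/q[2]).astype(int); print(u,v)
a=g["frame"][150:400,220:430]; b=s["frame"][v-45:v+35,u-40:u+40]
cv2.imwrite("pics/c4.png",np.hstack([cv2.resize(a,(378,450)),cv2.resize(b,(420,450),interpolation=cv2.INTER_CUBIC)])[:,:,::-1])
E
```

```text
c t12.0 gap -0.00 gf 0.0 [ 0.608 -0.241  0.114] [-0.4  0.6 -0.8]
290 155
```

View pics/c4.png

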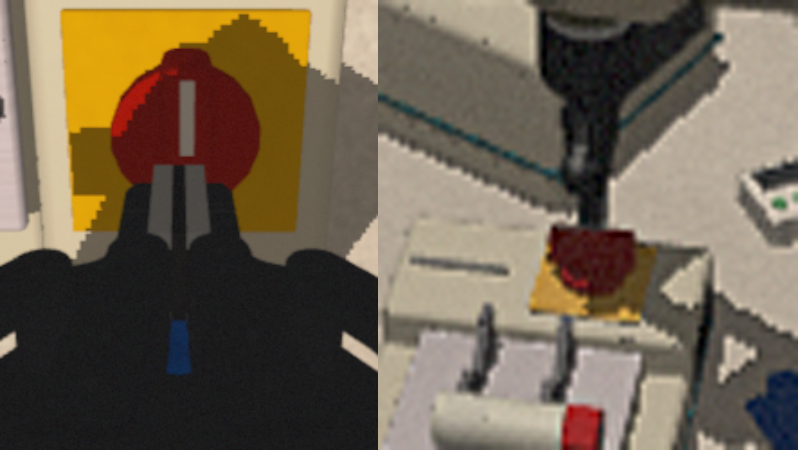

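```bash
python3 - <<'E'
from h import *
print(env.movel([*ISO,.095],.03,guard=6)); st("probe")
g=eyes.grab_frame("side"); t=eyes.grab_frame("side")
env.movel([*ISO,.15],.1)
E
```

```text
True
probe t12.4 gap -0.00 gf 4.0 [ 0.608 -0.241  0.107] [0.6 0.4 6.7]
```

```bash
python3 - <<'E'
from h import *
t=dict(np.load("pics/top0.npz")); s=dict(np.load("pics/side0.npz")); w=dict(np.load("pics/w1.npz")); w3=dict(np.load("pics/w3.npz"))
def wc(f,box):
    h=hsv(f); x0,x1,y0,y1=box; k=np.zeros(h.shape[:2],np.uint8); k[y0:y1,x0:x1]=255
    m=rng(h,(0,0,110),(180,90,255))&k
    return [(c.round(1),int(st_[4])) for _,st_,c in comps(m,3)]
def rc(f):
    return [(c.round(1),st_.tolist()) for _,st_,c in comps(red(hsv(f)),60)]
print("top",wc(t,(412,432,148,168))); print("side red",rc(s)); print("side white",wc(s,(278,302,148,165)))
print("w1 mark",wc(w,(325,362,185,210))); print("w3",wc(w3,(312,334,190,245)))
b=s["frame"][135:180,265:320]; cv2.imwrite("pics/c5.png",cv2.resize(b,None,fx=10,fy=10,interpolation=cv2.INTER_CUBIC)[:,:,::-1])
E
```

```text
top [(array([422.2, 150. ]), 54)]
side red [(array([290.5, 155. ]), [283, 150, 16, 12, 123]), (array([288.1, 186.7]), [285, 182, 8, 10, 66]), (array([283.6, 201.2]), [280, 196, 9, 11, 68]), (array([238.2, 275.3]), [234, 270, 10, 11, 82]), (array([184.8, 295.1]), [155, 278, 57, 42, 1343])]
side white [(array([286.8, 151.3]), 113), (array([301., 163.]), 3)]
w1 mark [(array([343.3, 198.4]), 138)]
w3 [(array([323.6, 214.9]), 251)]
```

View pics/c5.png

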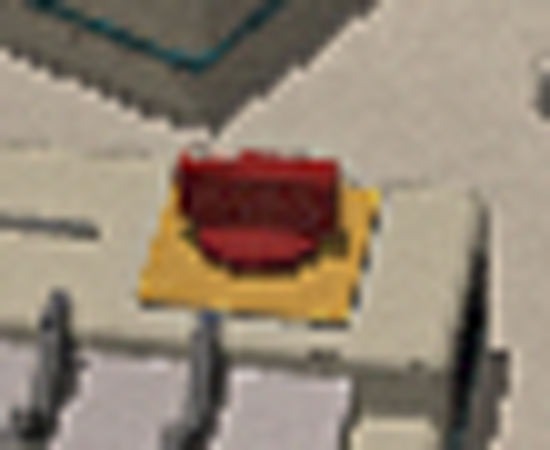

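```bash
python3 - <<'E'
from h import *
t=dict(np.load("pics/top0.npz")); s=dict(np.load("pics/side0.npz")); w=dict(np.load("pics/w1.npz")); w3=dict(np.load("pics/w3.npz"))
T=(t,(424.4,153.9));S=(s,(285.5,150.3));W=(w,(343.3,198.4));X=(w3,(323.6,214.9))
for n,o in dict(ts=[T,S],wx=[W,X],tx=[T,X],tw=[T,W],all=[T,S,W,X]).items():
    x,r=tri(o); print(n,x.round(4),(1000*r).round(1))
# bar side faces from top edge line: side bar ends
for z in (.12,.14): print(z,ray(s,[(283,150),(299,151)],z).round(3).tolist(), ray(t,[(420.5,163.3)],z).round(3))
def proj(f,P): 
    q=f["view"][:3,:3]@np.array(P)+f["view"][:3,3]; q=f["mtx"]@q; return (q[:2]/q[2]).round(1)
P=np.array([.608,-.241,.114])
for dz in (0,.013,.02,.033): print(dz,proj(w3,P+[0,0,dz]),proj(w3,P+[.0,0.011,dz]),proj(w3,P+[0.011,0,dz]))
E
```

```text
ts [ 0.6306 -0.246   0.1356] [ 0.  -0.3  0.3  0.1]
wx [ 0.6276 -0.2426  0.1387] [ 0. -0.  0.  0.]
tx [ 0.6291 -0.2433  0.1434] [ 0.7  0.3 -0.7 -0.3]
tw [ 0.6274 -0.2417  0.1468] [ 1.5 -0.5 -0.4 -1.5]
all [ 0.6287 -0.2431  0.1391] [ 1.9 -1.1 -0.9  1.  -1.  -0.7 -0.5  0.9]
0.12 [[0.645, -0.266, 0.12], [0.58, -0.27, 0.12]] [[ 0.608 -0.239  0.12 ]]
0.14 [[0.639, -0.241, 0.14], [0.576, -0.244, 0.14]] [[ 0.603 -0.234  0.14 ]]
0 [320.3 231.6] [301.8 231.6] [320.2 214.2]
0.013 [320.3 240.8] [300.6 240.9] [320.3 222.4]
0.02 [320.4 246.3] [299.9 246.4] [320.3 227.3]
0.033 [320.5 257.8] [298.4 257.9] [320.4 237.5]
```

The wrist and top/side views agree that the bar top is at 0.139. The shut fingers touched it at a reported TCP of 0.107, so the real tips sit about 33 mm behind the reported TCP. I'll grip that much lower.

```bash
cat >> h.py <<'E'
OFF=.033  # real tips are this far behind the reported TCP
ISO=np.array([.607,-.242])
def turn(y0,y1):
    z=.114-OFF
    env.reach([*ISO,.17],quat(y0)); env.movel([*ISO,z],.1,guard=12); env.close_gripper(25); s=st("grip")
    if s["finger_gap"]<.08: print("MISSED"); env.release(); return
    for y in np.linspace(y0,y1,5)[1:]: env.reach([*ISO,z],quat(y))
    st("turned"); env.release(); env.movel([*ISO,.2],.25)
E
python3 - <<'E'
from h import *
env.release(); turn(A,A+1.62)
g=eyes.grab_frame("wrist"); np.savez("pics/w4.npz",**g); cv2.imwrite("pics/w4.png",g["frame"][:,:,::-1])
st("end")
E
```

```text
grip t15.8 gap 0.18 gf 30.9 [ 0.607 -0.243  0.081] [-0.7 -5.2  0.8]
turned t17.7 gap 0.18 gf 47.3 [ 0.609 -0.245  0.081] [ 13.  -15.3  -6.3]
end t19.0 gap 1.00 gf 0.0 [ 0.606 -0.242  0.199] [ 0.4 -0.  -0. ]
```

View pics/w4.png

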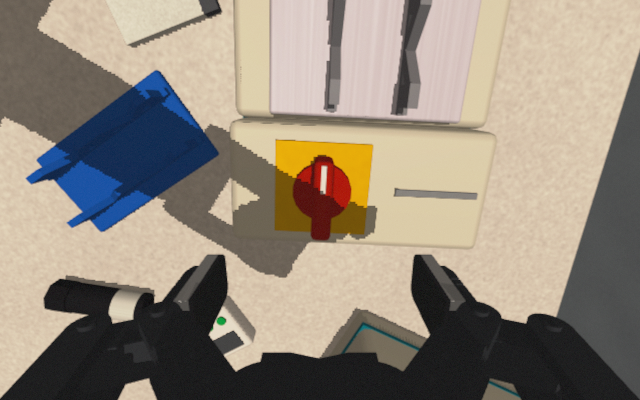

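The handle is off: bar along y, white mark to the mixer's left at (323,180). Next I'll look at the cradle from above.

```bash
python3 - <<'E'
from h import *
C=np.array([.383,-.239]); cy=np.radians(34.5-90)
# image from directly above: offset so that camera (0.076 ahead of TCP along tool x) is over cradle
P=C-.05*np.array([np.cos(cy),np.sin(cy)])
env.reach([*P,.24],quat(cy)); st("over")
f=eyes.grab_frame("wrist"); h=hsv(f); np.savez("pics/w5.npz",**f)
print("cam",-f["view"][:3,:3].T@f["view"][:3,3])
m,s,c=max(comps(rng(h,(100,150,20),(125,255,255)),1500),key=lambda q:q[1][4]); pts=np.argwhere(m>0)[:,::-1]
r=cv2.minAreaRect((ray(f,pts,.01)[:,:2]*1000).astype(np.float32));print(r)
def proj(P): 
    q=f["view"][:3,:3]@np.array(P)+f["view"][:3,3]; q=f["mtx"]@q; return tuple(int(v) for v in q[:2]/q[2])
im=f["frame"][:,:,::-1].copy(); ux=np.array([np.cos(cy),np.sin(cy)]); uy=np.array([-ux[1],ux[0]])
for a in(-1,1):
  for b in (-1,1):
    cv2.circle(im,proj([*(C+ux*.055*a+uy*.0925*b),.01]),4,(0,255,0),1)
    cv2.circle(im,proj([*(C+ux*.03*a+uy*.04*b),.02]),3,(0,0,255),-1)
cv2.imwrite("pics/w5.png",im)
E
```

```text
over t21.0 gap 1.00 gf 0.0 [ 0.355 -0.198  0.24 ] [-0.1  0.6  0.5]
cam [ 0.3969379  -0.25932964  0.41468075]
((381.47509765625, -238.7495880126953), (182.1917724609375, 106.49687194824219), 34.540733337402344)
```

View pics/w5.png

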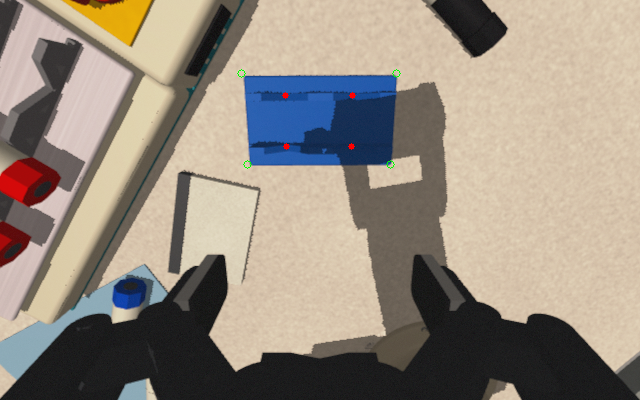

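```bash
cat >> h.py <<'E'
C=np.array([.382,-.239]); CY=np.radians(-55.47); H=-.052
_u=np.array([-np.sin(CY),np.cos(CY)])
CP={1:C+.04*_u,2:C-.04*_u}
UP=.19
def pick(xy,yaw,zaxis):
    env.reach([*xy,UP if zaxis>.1 else .12],quat(yaw)); hit=env.movel([*xy,zaxis+H],.12,guard=15)
    if hit: st("HIT pick"); env.movel([*xy,UP],.2); return False
    env.close_gripper(40); s=st("grip"); env.movel([*xy,UP],.2); s=st("lift")
    return .3<s["finger_gap"]<.6
def place(xy,yaw,zaxis):
    env.reach([*xy,UP],quat(yaw)); s=monitor.sense()
    if not .3<s["finger_gap"]<.6: st("LOST"); return False
    env.movel([*xy,zaxis+H+.03],.15); hit=env.movel([*xy,zaxis+H],.05,guard=10); st("down hit=%s"%hit)
    env.release(); env.movel([*xy,UP],.2); return True
E
python3 - <<'E'
from h import *
print(pick([.644,-.0445],0.0,.125) and place(CP[1],CY,.047))
f=eyes.grab_frame("wrist"); cv2.imwrite("pics/w6.png",f["frame"][:,:,::-1]); np.savez("pics/w6.npz",**f)
E
```

```text
grip t24.0 gap 0.43 gf 39.9 [ 0.644 -0.045  0.073] [-0.4 -3.1  3.1]
lift t24.7 gap 0.43 gf 40.1 [ 0.643 -0.044  0.188] [-0.3 -0.1 -1.5]
down hit=True t27.6 gap 0.43 gf 42.6 [ 0.414 -0.216 -0.005] [-2.   0.5  6.7]
True
```

View pics/w6.png

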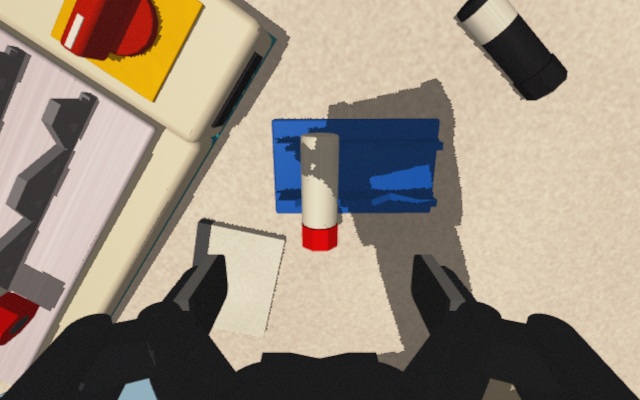

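The first red lies in the cradle's left place, cap end at (320,237), square across both rails.

```bash
python3 - <<'E'
from h import *
f=dict(np.load("pics/w6.npz")); h=hsv(f)
def redc(f,z):
    h=hsv(f); R=red(h); W=cv2.morphologyEx(rng(h,(8,5,70),(32,100,255)),cv2.MORPH_OPEN,np.ones((5,5)))
    for m,s,c in comps(R,150): print("cap",c.round(),s[4],"cap xyz",ray(f,c,z).round(3))
redc(f,.047); n=np.array([np.cos(CY),np.sin(CY)]); print("expected cap",CP[1]-.059*n)
print(pick([.645,.036],0.0,.125) and place(CP[2],CY,.047))
f=eyes.grab_frame("wrist"); np.savez("pics/w7.npz",**f); redc(f,.047); print("expected",CP[2]-.059*n)
q=np.array([.41,.25]); env.reach([.35,-.30,.25],quat(0)); 
t=eyes.grab_frame("top"); np.savez("pics/top2.npz",**t); cv2.imwrite("pics/top2.png",t["frame"][:,:,::-1])
for b in blues(t,hsv(t)): print("blue",b)
st("")
E
```

```text
cap [113.  27.] 4455 cap xyz [[ 0.644 -0.224  0.047]]
cap [319. 238.] 753 cap xyz [[ 0.375 -0.159  0.047]]
cap [ 14. 314.] 1147 cap xyz [[0.617 0.126 0.047]]
expected cap [ 0.38150976 -0.16772055]
grip t32.3 gap 0.43 gf 40.1 [0.645 0.035 0.074] [-1.1 -5.9  3.1]
lift t33.0 gap 0.43 gf 40.2 [0.644 0.036 0.188] [-0.6 -0.6 -2.3]
down hit=True t36.4 gap 0.43 gf 40.9 [ 0.349 -0.261 -0.004] [-2.4  1.   6.8]
True
cap [23. 27.] 2557 cap xyz [[ 0.645 -0.224  0.047]]
cap [246. 238.] 803 cap xyz [[ 0.375 -0.159  0.047]]
cap [319. 237.] 739 cap xyz [[ 0.309 -0.205  0.047]]
expected [ 0.3156034  -0.21306757]
blue (array([0.49425662, 0.18971316]), np.float32(1.7198024), array([ 38., 119.]), np.int32(363), array([288., 204.]))
blue (array([0.44201809, 0.36908576]), np.float32(1.6462878), array([ 36., 119.]), np.int32(376), array([226., 222.]))
blue (array([0.36871431, 0.2305644 ]), np.float32(2.0431523), array([ 37., 121.]), np.int32(384), array([271., 240.]))
 t39.1 gap 1.00 gf 0.0 [ 0.35  -0.3    0.249] [ 0.1 -1.3 -0.3]
```

View pics/top2.png

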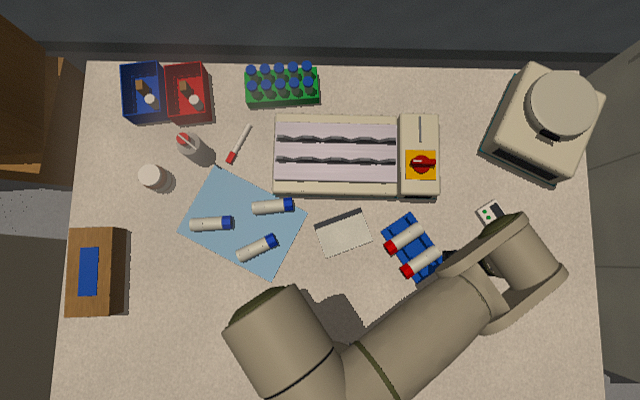

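Blue1 was knocked to (268,207) and the measurement caught it; the other two haven't moved. Both reds are in the cradle. I'll check how well they are centred.

```bash
python3 - <<'E'
from h import *
t=dict(np.load("pics/top2.npz")); h=hsv(t)
k=np.zeros(h.shape[:2],np.uint8);k[212:282,380:447]=255
W=rng(h,(8,0,100),(32,110,255)); R=red(h)&k
blue=cv2.fillConvexPoly(np.zeros_like(k),cv2.convexHull(np.argwhere(rng(h,(105,150,50),(125,255,255))&k)[:,::-1].astype(np.int32)),255)
for m,s,c in comps(R,40):
    for b,u,_ in comps(W&blue,80):
        if (cv2.dilate(b,np.ones((5,5)))&m).any():
            o,y,wh=axis(t,b|m,c,.047); n=np.array([np.cos(CY),np.sin(CY)])
            print(o,y-CY,wh,[((o-p)@n,(o-p)@_u if False else np.cross(n,o-p)) for p in CP.values()])
E
```

```text
[ 0.41457689 -0.21397192] 0.011019260764634664 [ 38. 121.] [(np.float64(-0.0021530641007117715), array(0.00102467)), (np.float64(-0.002153064100711794), array(0.08102467))]
[ 0.34810883 -0.26053404] -0.005703954815351908 [ 38. 119.] [(np.float64(-0.0014704095358223225), array(-0.08012685)), (np.float64(-0.0014704095358223468), array(-0.00012685))]<stdin>:10: DeprecationWarning: Arrays of 2-dimensional vectors are deprecated. Use arrays of 3-dimensional vectors instead. (deprecated in NumPy 2.0)
```

```bash
cat >> h.py <<'E'
def d2(y): return np.array([np.cos(y),np.sin(y)])
def move_blue(o,y,n,sh=0.):
    o=np.asarray(o)
    return pick(o+sh*d2(y),y,.022) and place(pos(n)+sh*d2(A),A,.125)
E
python3 - <<'E'
from h import *
print(move_blue([.4940,.1895],1.72,4,.010))
env.reach([.40,-.30,.25],quat(0))
t=eyes.grab_frame("top"); np.savez("pics/top3.npz",**t)
for b in blues(t,hsv(t)): print("blue",b)
k=(120,185,270,400)
h=hsv(t)
for m,s,c in comps(rng(h,(105,150,50),(125,255,255)),40):
    if 120<c[1]<200 and 260<c[0]<410: print("cap",c,ray(t,c,.125),pos(4)-.059*d2(A))
st("")
E
```

```text
grip t42.9 gap 0.43 gf 39.8 [ 0.493  0.199 -0.03 ] [-1.8 -0.6  5.7]
lift t44.2 gap 0.43 gf 40.1 [0.492 0.199 0.189] [ 0.6  0.  -1.2]
down hit=True t46.9 gap 0.44 gf 40.5 [ 0.655 -0.125  0.073] [-1.  -0.6  4.3]
True
blue (array([0.44201592, 0.36945979]), np.float32(1.6429986), array([ 36., 119.]), np.int32(378), array([226., 222.]))
blue (array([0.36804171, 0.23027931]), np.float32(2.0548272), array([ 37., 120.]), np.int32(382), array([271., 240.]))
cap [379.6640625 169.1484375] [[ 0.58856592 -0.12523021  0.125     ]] [ 0.58590074 -0.1242035 ]
 t49.4 gap 0.99 gf 0.0 [ 0.401 -0.3    0.25 ] [0.2 0.3 1.2]
```

```bash
cat >> h.py <<'E'
def caps(t):
    for m,s,c in comps(rng(hsv(t),(105,150,50),(125,255,255)),40):
        if 120<c[1]<200 and 260<c[0]<410: print("cap",c.round(1),ray(t,c,.125).round(4))
    print("expected",[(pos(n)-.059*d2(A)).round(3).tolist() for n in (1,2,4)])
E
python3 - <<'E'
from h import *
print(move_blue([.3683,.2304],2.05,2))
env.reach([.40,-.30,.25],quat(0))
t=eyes.grab_frame("top"); bl=blues(t,hsv(t)); print(bl); caps(t)
if len(bl)==1:
    print(move_blue(bl[0][0],float(bl[0][1]),1))
    env.reach([.40,-.30,.25],quat(0))
    t=eyes.grab_frame("top"); print(blues(t,hsv(t))); caps(t)
np.savez("pics/top4.npz",**t); cv2.imwrite("pics/c6.png",cv2.resize(t["frame"][90:300,170:470],None,fx=2.6,fy=2.6,interpolation=cv2.INTER_CUBIC)[:,:,::-1]); st("")
E
```

```text
grip t53.3 gap 0.43 gf 39.4 [ 0.368  0.23  -0.03 ] [-2.  -0.8  5.4]
lift t54.5 gap 0.43 gf 40.1 [0.368 0.23  0.189] [ 0.4  0.4 -1.3]
down hit=True t57.3 gap 0.43 gf 40.4 [0.645 0.035 0.073] [-0.5 -1.   5.1]
True
[(array([0.4419609 , 0.36910005]), np.float32(1.6429956), array([ 36., 119.]), np.int32(378), array([226., 222.]))]
cap [321.2 167.8] [[0.5893 0.0346 0.125 ]]
cap [379.6 169. ] [[ 0.5889 -0.1249  0.125 ]]
expected [[0.587, 0.116], [0.587, 0.036], [0.586, -0.124]]
grip t64.5 gap 0.43 gf 39.9 [ 0.442  0.369 -0.03 ] [-0.8 -0.6  4. ]
lift t65.7 gap 0.43 gf 40.1 [0.442 0.369 0.189] [-0.5  0.  -1.9]
down hit=True t68.3 gap 0.44 gf 40.4 [0.646 0.115 0.073] [-1.5  0.1  5.7]
True
[]
cap [321.1 167.9] [[0.5892 0.0347 0.125 ]]
cap [291.7 168.4] [[0.5863 0.1148 0.125 ]]
cap [379.6 169.1] [[ 0.5886 -0.125   0.125 ]]
expected [[0.587, 0.116], [0.587, 0.036], [0.586, -0.124]]
 t71.4 gap 1.00 gf 0.0 [ 0.401 -0.3    0.25 ] [-0.4  0.2 -0.3]
```

View pics/c6.png

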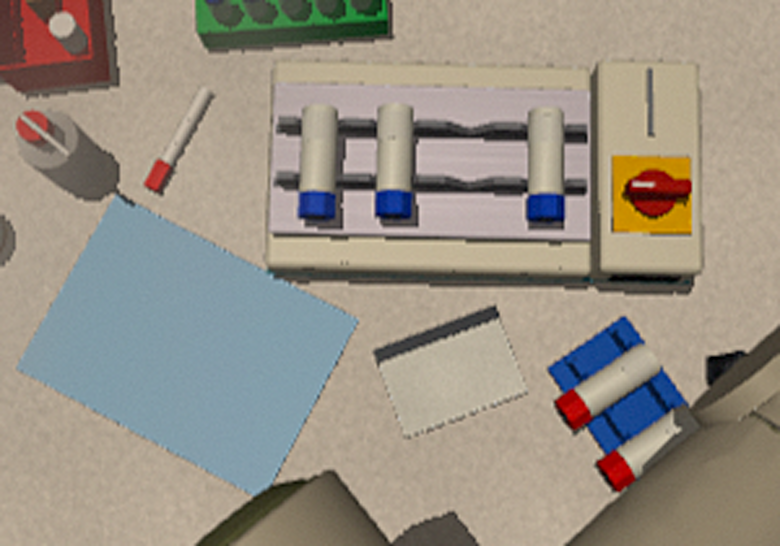

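All three blues lie across both rails in places 1, 2 and 4, caps to the front (crop 317,205; 394,204; 545,207). Both reds are in the cradle. Now I'll switch on.

```bash
python3 - <<'E'
from h import *
turn(A+1.57,A-.05)
f=eyes.grab_frame("wrist"); h=hsv(f)
k=np.zeros(h.shape[:2],np.uint8);k[120:260,220:420]=255
m=red(h)&k; p=ray(f,np.argwhere(m>0)[:,::-1],.13)[:,:2]; print("extent red x,y",np.ptp(p,0))
env.reach([.40,-.30,.25],quat(0)); t=eyes.grab_frame("top"); caps(t)
for m,s,c in comps(red(hsv(t)),40): print(c.round(1),s[2:4])
cv2.imwrite("pics/c7.png",cv2.resize(t["frame"][90:300,170:470],None,fx=2.6,fy=2.6,interpolation=cv2.INTER_CUBIC)[:,:,::-1]); st("")
E
```

```text
grip t74.2 gap 0.18 gf 33.2 [ 0.609 -0.242  0.082] [11.2 -1.2 -2.9]
turned t76.1 gap 0.18 gf 49.1 [ 0.61  -0.243  0.082] [17.6 -7.2 -6. ]
extent red x,y [0.06961281 0.04549473]
cap [321.2 167.8] [[0.5893 0.0345 0.125 ]]
cap [291.8 168.3] [[0.5864 0.1145 0.125 ]]
cap [379.5 169.1] [[ 0.5887 -0.1249  0.125 ]]
expected [[0.587, 0.116], [0.587, 0.036], [0.586, -0.124]]
[191.1  93.5] [30 55]
[172.4  69.6] [28 27]
[424.3 163.1] [ 9 23]
[230.1 156.9] [10 11]
[416.5 163.7] [ 7 17]
[390.3 247. ] [14 15]
[406.9 270.7] [14 15]
 t78.4 gap 1.00 gf 0.0 [ 0.401 -0.3    0.249] [-0.5  0.4  0.2]
```

View pics/c7.png

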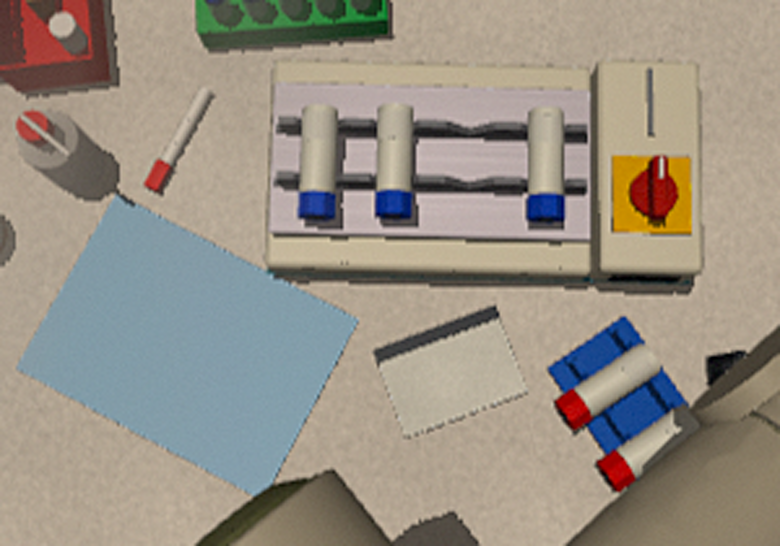

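The handle is on, with the mark away from the front, and all the bottles are in place. The tray tips at intervals, so I'll learn the timing before handing in.

```bash
python3 - <<'E'
from h import *
r=None
for i in range(80):
    t=eyes.grab_frame("top"); g=t["frame"][100:195,270:400].astype(int)
    if r is None: r=g
    d=np.abs(g-r).mean()
    if d>1.5: print("%.1f:%.1f"%(monitor.sense()["clock"],d),end=" ")
    env.hold(.3)
st("")
E
```

```text
78.8:1.7 79.1:1.7 79.5:1.7 79.8:1.7 80.2:1.7 80.5:1.7 80.9:1.7 81.2:1.7 81.6:1.7 81.9:1.7 82.3:1.7 82.6:1.7 83.0:1.7 83.3:1.7 83.7:1.7 84.0:1.7 84.4:1.7 84.7:1.7 85.1:1.7 85.4:1.7 85.8:1.7 86.1:1.7 86.5:1.7 86.8:1.7 87.2:1.7 87.5:1.7 87.9:1.7 88.2:1.7 88.6:1.7 88.9:1.7 89.3:1.7 89.6:1.7 90.0:1.7 90.3:1.7 90.7:1.7 91.0:1.7 91.4:1.7 91.7:1.7 92.1:1.7 92.4:1.7 92.8:1.7 93.1:1.7 93.5:1.7 93.8:1.7 94.2:1.7 94.5:1.7 94.9:1.7 95.2:1.7 95.6:1.7 95.9:1.7 96.3:1.7 96.6:1.7 97.0:1.7 97.3:1.7 97.7:1.7 98.0:1.7 98.4:1.7 98.7:1.7 99.1:1.7 99.4:1.7 99.8:1.7 100.1:1.7 100.5:1.7 100.8:1.7 101.2:1.7 101.5:1.7 101.9:1.7 102.2:1.7 102.6:1.7 102.9:1.7 103.3:1.7 103.6:1.7 104.0:1.7 104.3:1.7 104.7:1.7 105.0:1.7 105.4:1.7 105.7:1.7 106.1:1.7  t106.4 gap 1.00 gf 0.0 [ 0.4  -0.3   0.25] [-0.2  0.1 -0.4]
```

```bash
python3 - <<'E'
from h import *
t=eyes.grab_frame("top"); caps(t); print(job.hand_in())
E
```

```text
cap [321.2 167.9] [[0.5892 0.0346 0.125 ]]
cap [291.8 168.3] [[0.5864 0.1147 0.125 ]]
cap [379.6 169.1] [[ 0.5887 -0.1251  0.125 ]]
expected [[0.587, 0.116], [0.587, 0.036], [0.586, -0.124]]
the job is handed in; nothing more can be done
None
```

The changeover is done and handed in (no verdict came back): both red-capped bottles are in the cradle, all three blue-capped bottles are in tray places 1, 2 and 4 with caps to the front, and the mixer is switched on again.

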